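# Put the plug-seating tools back on their own pads

### The job

The four tools of the plug-seating station stand on one another's pads: put each one in the middle of the pad made to its outline - the nest on the wide oblong pad, the plug cup on the round one, the slim plug gauge on the narrow strip and the tally counter on the square one, with the nest and the gauge lying along their pads. Every pad is taken at the start, so use the bare table between the pads as a free spot. Set each thing down flat the way up it was, do not tip the cup over, and leave the label roll and the tape roll where they are.

Things in the scene. Friction and masses are not known exactly. Their poses are not given: they have to be found in the camera images.
- seat_nest: The seating nest: a blue machined block, 52 x 106 x 29 mm (x, y, z), flat vertical sides up to 24 mm, with round seats along its top. Origin: centre of its underside; y along its length, z up. Grasp across its 52 mm width (its x). 0.19 kg, may vary by a quarter, as may the others' weights.
- plug_cup: The plug cup: a clear round beaker full of black plugs, 48 mm high, 47 mm across at the foot, widening evenly to 59 mm at the rim. Origin: centre of its underside; z up. Grasp it from above across its diameter. 0.07 kg.
- plug_gauge: The plug gauge: a slim white and grey six-sided handle with a thin measuring pin at each end, lying on its side, 15 x 94 x 13 mm (x, y, z). Origin: underside, middle of its length; y along its length, z up. Grasp the handle across its 15 mm width (its x): the handle runs from y = -23 to y = +33 mm, so its middle is at y = +5 mm. 0.085 kg.
- tally_counter: The tally counter: a small grey-silver hand counter lying on its back, 72 x 52 x 24 mm (x, y, z) over all, with a finger ring and a side knob. Origin: underside, middle of the overall outline; z up. Its solid body, which is the part to grasp, spans x = -14 to +28 mm and y = -20 to +26 mm (middle at x = +7, y = +3 mm) and is 22 mm high; grasp it across its 46 mm (its y), clear of the ring and the knob, which lie at its x ends. 0.078 kg.
- nest_pad: The nest's pad: a flat, dark, wide oblong rubber-topped plate, 76 x 130 mm (x, y), 6 mm thick, with no rim. Its origin is the middle of its underside, on the table; the top is 6 mm above the table. Fixed to the table. z is up, y along its length.
- cup_pad: The cup's pad: a flat, dark, round rubber-topped plate, 90 mm across, 6 mm thick, with no rim. Its origin is the middle of its underside, on the table; the top is 6 mm above the table. Fixed to the table. z is up.
- gauge_pad: The gauge's pad: a flat, dark, narrow rubber-topped strip, 46 x 140 mm (x, y), 6 mm thick, with no rim. Its origin is the middle of its underside, on the table; the top is 6 mm above the table. Fixed to the table. z is up, y along its length.
- counter_pad: The counter's pad: a flat, dark, square rubber-topped plate, 86 x 86 mm, 6 mm thick, with no rim. Its origin is the middle of its underside, on the table; the top is 6 mm above the table. Fixed to the table. z is up, x and y along its sides.
- label_roll: Bystander, to be left alone: a white roll of labels standing at the left of the work, 70 mm across with a loose tail, 94 x 70 x 47 mm. Origin: middle of its outline, underside.
- floor_tape_roll: Bystander, to be left alone: a big yellow and black striped roll of floor tape at the right of the work, about 102 mm across and 48 mm high. Origin: underside centre.
Things that resemble listed ones, but are neither listed nor needed, are in the scene too. Of the things like the tally_counter, leave any that is red; of the rest the smaller one is meant.

How it is judged (in metres and radians):
At the end, for the whole second after the job is handed in: Each tool rests, released and flat, on its own pad, its origin within 15 mm of the pad's centre; nest, cup and counter upright within 0.1 rad, gauge level within 0.13 rad; nest and gauge along their pads within 0.25 rad, either way round (horizontal distance between seat_nest and nest_pad below 0.015 m and linear speed of each of seat_nest, plug_cup, plug_gauge, tally_counter below 0.05 m/s and angular speed of each of seat_nest, plug_cup, plug_gauge, tally_counter below 0.3 rad/s and contact force between each of seat_nest, plug_cup, plug_gauge, tally_counter and the fingers below 0.1 N and angle between each of seat_nest, plug_cup, tally_counter's own z axis and vertical below 0.1 rad and height (world z) of seat_nest between 0.003 and 0.01 m and horizontal distance between plug_cup and cup_pad below 0.015 m and height (world z) of plug_cup between 0.003 and 0.01 m and horizontal distance between plug_gauge and gauge_pad below 0.015 m and angle between plug_gauge's own y axis and vertical between 1.44 and 1.7 rad and height (world z) of plug_gauge between 0.003 and 0.024 m and horizontal distance between tally_counter and counter_pad below 0.015 m and height (world z) of tally_counter between 0.003 and 0.01 m and angle between the y axis of seat_nest and the y axis of nest_pad, either way round below 0.25 rad and angle between the y axis of plug_gauge and the y axis of gauge_pad, either way round below 0.25 rad); the robot touches nothing.
It fails at once if the plug cup is tipped over (angle between plug_cup's own z axis and vertical above 0.7 rad).
It fails at once if the label roll is moved more than 25 mm (distance of label_roll from where it was at the start of the episode above 0.025 m).
It fails at once if the tape roll is moved more than 25 mm (distance of floor_tape_roll from where it was at the start of the episode above 0.025 m).
It also fails if it takes over 128 s, if anything falls off the work surface, if the arm or the gripper's body presses on something with over 40 N, if the wrist force passes 120 N, or if a joint passes its speed limit or range.

### The arm

A 6-joint arm with a two-finger parallel gripper is mounted at the origin on a cart in front of the work surface, level with it; the furniture and walls round the work are solid. World frame = base frame: x ahead of the robot, y to its left, z up, the work surface at z = 0. Lengths are in mm, angles in degrees, forces in N, time in s.
With the tool pointing down it reaches from about 350 to 850 mm from the base axis. Payload 8.1 kg.
Tool frame: the origin (TCP) lies at the centre of the arm's flange, where the gripper is bolted on; the fingertips stand 173 mm ahead of it and the grasp point (between the pads) lies 155 mm ahead of it; z points along the fingers, y is the line along which they close (so a half turn about z gives the same grasp; the last joint's range is limited). The gripper opens to 85 mm and grips with 20 to 120 N. Pads are 22 mm wide; open, the fingers measure 114 mm over their backs; the gripper's body (76 mm by 85 mm) begins 54 mm behind the grasp point. The pads swing forward as they close: fully open they stand 13 mm farther back than shut.
Start: joints at [-69.809, 7.471, 85.268, -0, 87.261, -4.893], TCP at [254.389, -543.409, 404.692] pointing down, gripper open.
Joint ranges: [-169.43, 169.43], [-51.17, 129.36], [1.28, 143.12], [-76.62, 256.62], [0, 156.53], [-152.29, 152.29]. Speed limits (degrees/s): [136.94, 136.94, 159.86, 180, 180, 180].

### API

Orientations are given as [roll, pitch, yaw] about the fixed x, y, z axes, in that order (R = Rz(yaw) Ry(pitch) Rx(roll)).
In Python, from bench import * gives the robot as it stands.
- The arm moves only by the shell command python3 -m jog 'ROWS' [FORCE]. ROWS is text: rows parted by semicolons, each of 7 numbers parted by spaces: the shift along the tool's x, y, z scaled (see below), then the turn, a rotation vector about the tool's x, y, z scaled (see below), then the closure, from -1 (fully open) to 1 (shut). In form: tx ty tz wx wy wz hand; .... A call has 1 to 5 rows; each row shifts and turns the commanded pose from where the row before left it, along the tool's axes as they then stand; what a row does not reach is not made up. The controller multiplies each number of a shift by 0.1 m and each number of a turn by 60 degrees. A row lasts 1/8 s, in which the tool goes at most 62.5 mm and 10.7 degrees, less where a joint would pass 70% of its speed; a pose out of reach is approached as far as the arm can. A call with a number of a shift or a turn outside -1 to 1 is refused whole. A call with a gripper value outside its range is refused whole. The fingers move at their own pace and stop on an object; FORCE is the grip in N (left out, the last holds). Time passes only in rows, so rows that do not move let the fingers close. It gives the time, the measured TCP pose, the force, the opening and the grip force at its end, in the units of the state.
- sense(): the state, without advancing time (a new reading comes with each control period).
- snapshot(name): name is "scene" or "top"; returns a dict with "img" (384x512x3 uint8, red, green, blue), "fx", "fy", "cx", "cy" (pixels), "extrinsics" (4x4, takes a point from camera to world coordinates). Camera axes: x right, y down, z forward; pixel columns grow to the right and rows downward; lengths in mm; the calibration is good to about 2 mm. A picture is of the moment at which its call begins. There is no depth.
- hand_in(): hands the job in; it is judged then, once.
The state is a dict: "time": time; "joint_pos": joint angles; "qd": joint speeds; "joint_efforts": joint torques, N m; "tool_pos": TCP position; "tcp_rot": TCP orientation; "ft_force": force on the tool from outside, world axes, zero at the start; "wrist_torque": the same for the moment, N m; "finger_gap": finger opening in mm; "grip_force": force on a finger pad.
Only numpy, scipy, OpenCV 4.12 (cv2) and the standard library are available. Lean on these libraries where they do the work, as an engineer would, in place of code of your own. Each camera call takes 0.05 s, during which the arm holds its last target. There are 200 camera calls.

## Working session

There is one attempt and no reset: what is moved stays moved. The work goes in short steps, Python scripts to look and compute and a shell command to move; the robot and the scene stay as the last step left them, time stands still between calls to the robot, and variables do not carry over. Pictures are saved under pics/ and viewed, at most 14 in all, crops included, and the job is handed in when it is done.

```bash
mkdir -p pics; ls; python3 - <<'E'
from bench import *
import cv2
for n in("scene","top"):
    s=snapshot(n); cv2.imwrite(f"pics/{n}0.png",cv2.resize(s["img"][:,:,::-1],(800,600)))
    print(n,s["fx"],s["fy"],s["cx"],s["cy"]);print(s["extrinsics"])
print(sense())
E
```

```text
pics
scene 495.83117016683764 495.83117016683764 257.5852700492275 194.67637046770943
[[ 8.13460819e-01 -4.12629926e-01  4.09900036e-01 -1.58762236e+02]
 [-5.81570408e-01 -5.86237302e-01  5.64005041e-01 -9.57664904e+02]
 [ 7.57333294e-03 -6.97181734e-01 -7.16854430e-01  1.23059740e+03]
 [ 0.00000000e+00  0.00000000e+00  0.00000000e+00  1.00000000e+00]]
top 410.95910065784585 410.95910065784585 253.10282208712292 184.20583849454755
[[-6.75750596e-03 -9.96672843e-01  8.12254931e-02  4.40109598e+02]
 [-9.99937634e-01  6.01263167e-03 -9.41155045e-03 -7.60426296e+00]
 [ 8.89185777e-03 -8.12840259e-02 -9.96651314e-01  1.11589799e+03]
 [ 0.00000000e+00  0.00000000e+00  0.00000000e+00  1.00000000e+00]]
{'time': 0.1, 'joint_pos': array([-6.98095421e+01,  7.51143395e+00,  8.53232429e+01,  1.45828800e-03,
        8.72617220e+01, -4.89212735e+00]), 'qd': array([-0.03870518, -0.082855  , -0.15634181, -0.11228123, -0.08556245,
        0.01477062]), 'joint_efforts': array([ 1.34499860e-03, -5.70949173e+01, -5.01943231e+01, -2.45233559e-04,
        8.06281896e-03, -1.15199614e-04]), 'tool_pos': array([ 254.31676938, -543.2092452 ,  403.740333  ]), 'tcp_rot': array([-1.79904077e+02, -9.67208380e-03,  2.50825063e+01]), 'ft_force': array([-0.20082196, -0.50426445, -0.31853333]), 'wrist_torque': array([ 0.01288159, -0.00264494, -0.02607476]), 'grip_force': 0.0, 'finger_gap': 85.23124166631649}
```

View pics/top0.png

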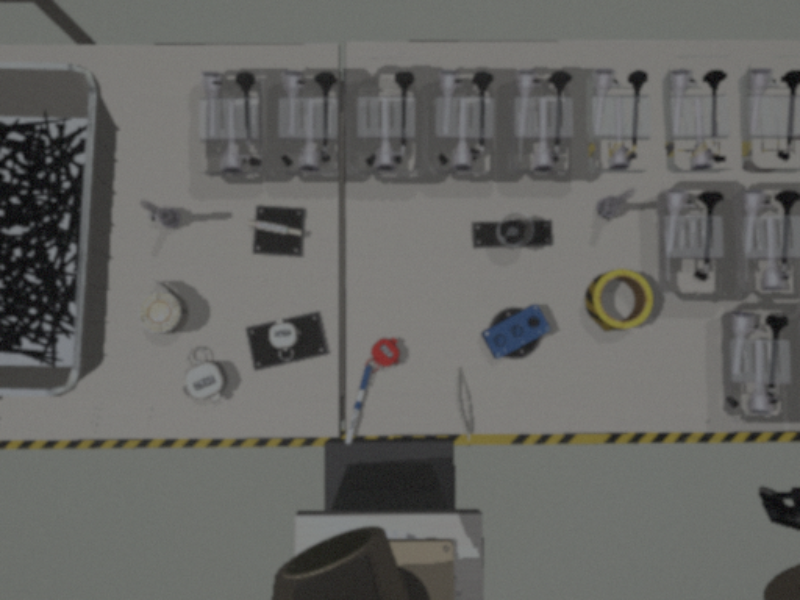

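View pics/scene0.png

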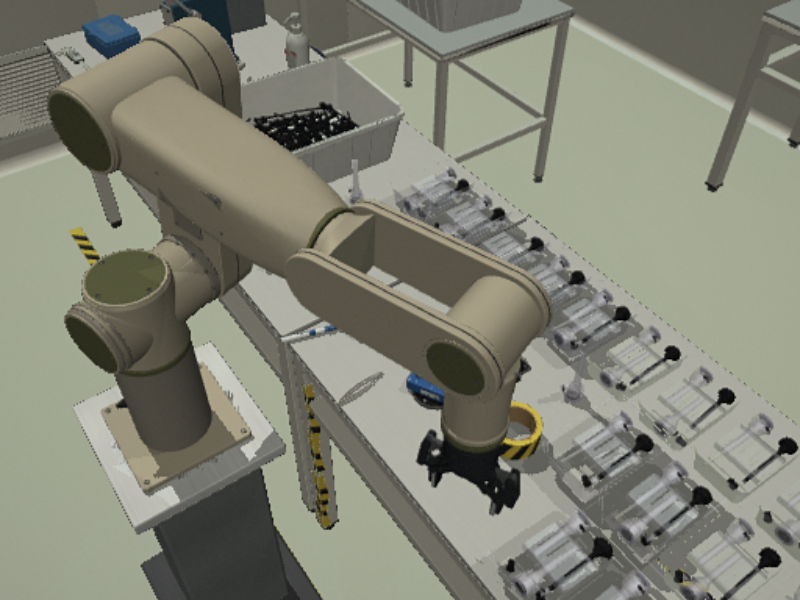

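Top view: the gauge is on the square pad (280,230), the cup on the strip (512,232), and the nest on the round pad (515,332). There are three counter-like things: silver on the nest pad (284,335), a bigger silver-white one (205,380) and a red one (385,352). The one at (284,335) is not red and is the smaller, so it is the one meant. I'll confirm that in a crop.

```bash
cat > h.py <<'E'
from bench import *
import cv2, numpy as np
def ray(s,u,v,z):
    E=s["extrinsics"]; d=E[:3,:3]@np.array([(u-s["cx"])/s["fx"],(v-s["cy"])/s["fy"],1]); o=E[:3,3]
    return (o+d*(z-o[2])/d[2])[:2]
def pts(s,c,z): return np.array([ray(s,u,v,z) for u,v in np.asarray(c,float).reshape(-1,2)],np.float32)
def proj(s,p):
    E=s["extrinsics"]; c=E[:3,:3].T@(np.array(p,float)-E[:3,3]); return np.array([s["fx"]*c[0]/c[2]+s["cx"],s["fy"]*c[1]/c[2]+s["cy"]])
def rect(P):
    (x,y),(w,h),a=cv2.minAreaRect(P)   # long-axis yaw
    if w<h: w,h,a=h,w,a+90
    return np.round([x,y,w,h,(a+90)%180-90],1)
E
cat > m.py <<'E'
from h import *
s=snapshot("top"); im=s["img"]; np.save("t0.npy",im)
hsv=cv2.cvtColor(im,cv2.COLOR_RGB2HSV)
dark=((hsv[...,2]<75)).astype(np.uint8)
def win(m,x0,y0,x1,y1):
    o=np.zeros_like(m); o[y0:y1,x0:x1]=m[y0:y1,x0:x1]; return o
def hull(m):
    n,l,st,c=cv2.connectedComponentsWithStats(m)
    k=[i for i in range(1,n) if st[i,4]>25]
    p=np.argwhere(np.isin(l,k))[:,::-1]; return cv2.convexHull(p.astype(np.float32))
W=dict(counter_pad=(155,125,202,170),nest_pad=(150,192,217,244),gauge_pad=(296,132,360,165),cup_pad=(300,190,360,234))
for k,w in W.items():
    h=hull(win(dark,*w)); P=pts(s,h,6); print(k,rect(P),cv2.minEnclosingCircle(P) if k=="cup_pad" else "")
blue=((hsv[...,0]>95)&(hsv[...,0]<130)&(hsv[...,1]>90)).astype(np.uint8)
print("nest@24",rect(pts(s,hull(win(blue,*W["cup_pad"])),24)))
wh=((hsv[...,2]>120)).astype(np.uint8)
g=win(wh,158,136,200,156); 
c=[cv2.resize(im[y0:y1,x0:x1],(400,300),interpolation=cv2.INTER_CUBIC) for x0,y0,x1,y1 in((150,120,214,168),(294,124,358,172),(110,190,230,280),(295,185,363,236))]
cv2.imwrite("pics/crop0.png",np.vstack([np.hstack(c[:2]),np.hstack(c[2:])])[:,:,::-1])
E
python3 m.py
```

```text
counter_pad [632.5 184.3  84.8  82.3  86.3] 
nest_pad [441.7 169.9 126.9  72.7 -77.6] 
gauge_pad [ 627.3 -222.2  134.8   47.    89.7] 
cup_pad [ 455.7 -230.2   85.3   79.7   24.5] ((453.2395324707031, -225.166015625), 45.39841079711914)
nest@24 [ 454.7 -221.9  104.4   54.7  -62. ]
```

View pics/crop0.png

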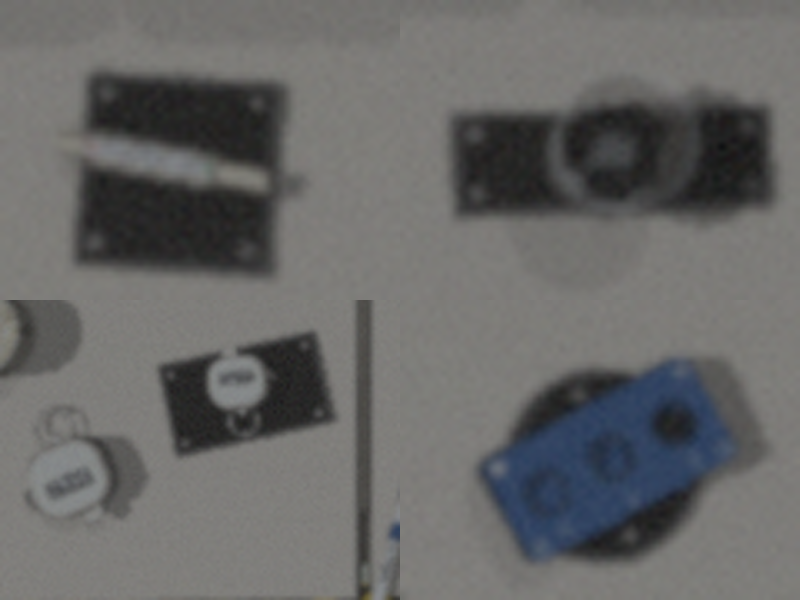

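The crop confirms it: the silver counter at (284,335) is clearly smaller than the one at (205,380), and its ring points toward the robot. I'll park the nest on bare table first, since it is the easiest to regrasp.

```bash
cat > plan.py <<'E'
import sys
from h import *
x,y,z,yaw=map(float,sys.argv[1:5]); t=sense(); p=t["tool_pos"]; y0=t["tcp_rot"][2]
d=(yaw-y0+180)%360-180; a=np.radians(yaw); dx,dy=x-p[0],y-p[1]
print("p",p.round(1),"rot",t["tcp_rot"].round(1),"wz total %.3f"%(-d/60),"then tx %.3f ty %.3f tz %.3f"%((dx*np.cos(a)+dy*np.sin(a))/100,(dx*np.sin(a)-dy*np.cos(a))/100,(p[2]-z)/100),"gap %.1f F %.1f ft"%(t["finger_gap"],t["grip_force"]),t["ft_force"].round(1),"t",t["time"])
E
python3 plan.py 454.7 -221.9 250 118
```

```text
p [ 254.3 -543.2  403.9] rot [-179.9   -0.    25.1] wz total -1.549 then tx 1.897 ty 3.278 tz 1.539 gap 85.1 F 0.0 ft [-0.2 -0.   0.3] t 0.15
```

```bash
python3 -m jog '0 0 0 0 0 -0.172 -1;0 0 0 0 0 -0.172 -1;0 0 0 0 0 -0.172 -1;0 0 0 0 0 -0.172 -1;0 0 0 0 0 -0.172 -1' 40 
python3 -m jog '0 0 0 0 0 -0.172 -1;0 0 0 0 0 -0.172 -1;0 0 0 0 0 -0.172 -1;0 0 0 0 0 -0.172 -1;0 0 0 0 0 0 -1'
python3 -m jog '0.3 0.5 0 0 0 0 -1;0.3 0.5 0 0 0 0 -1;0.3 0.5 0 0 0 0 -1;0.3 0.5 0 0 0 0 -1;0.3 0.5 0 0 0 0 -1'
python3 -m jog '0.3 0.5 0.3 0 0 0 -1;0.1 0.3 0.3 0 0 0 -1;0 0 0.3 0 0 0 -1;0 0 0.3 0 0 0 -1;0 0 0.3 0 0 0 -1'
python3 plan.py 454.7 -221.9 182 118
```

```text
time: 0.78
tool_pos: [254.3, -543.3, 404.2]
tcp_rot: [-180.0, -0.0, 77.0]
ft_force: [-0.1, -0.5, 0.4]
finger_gap: 85.4
grip_force: 0.0
time: 1.4
tool_pos: [254.4, -543.3, 404.3]
tcp_rot: [180.0, -0.0, 117.9]
ft_force: [0.4, 0.1, -0.4]
finger_gap: 85.2
grip_force: 0.0
time: 2.02
tool_pos: [405.4, -292.0, 404.7]
tcp_rot: [180.0, 0.0, 117.6]
ft_force: [0.5, -0.7, -0.6]
finger_gap: 85.5
grip_force: 0.0
time: 2.65
tool_pos: [455.4, -222.9, 255.1]
tcp_rot: [-180.0, 0.0, 117.7]
ft_force: [0.8, 0.2, 0.4]
finger_gap: 85.4
grip_force: 0.0
p [ 455.4 -222.9  255.1] rot [-180.     0.   117.7] wz total -0.005 then tx 0.012 ty -0.001 tz 0.731 gap 85.4 F 0.0 ft [0.8 0.2 0.4] t 2.65
```

```bash
python3 -m jog '0 0 0.3 0 0 0 -1;0 0 0.3 0 0 0 -1;0 0 0.13 0 0 0 -1;0 0 0 0 0 0 0.3;0 0 0 0 0 0 1' 50
python3 -m jog '0 0 0 0 0 0 1;0 0 0 0 0 0 1;0 0 0 0 0 0 1;0 0 -0.2 0 0 0 1;0 0 -0.4 0 0 0 1'
python3 -m jog '0 0 -0.4 0 0 0 1;0 0 0 0 0 0.15 1;0 0 0 0 0 0.11 1;0 0 0 0 0 0 1'
python3 plan.py 550 -20 180 102.4
```

```text
time: 3.28
tool_pos: [456.2, -223.6, 184.5]
tcp_rot: [179.9, 0.1, 117.9]
ft_force: [-0.7, 0.0, 11.1]
finger_gap: 51.7
grip_force: 9.0
time: 3.9
tool_pos: [454.2, -222.5, 242.0]
tcp_rot: [-179.9, -0.2, 117.9]
ft_force: [0.9, -0.9, -1.7]
finger_gap: 50.9
grip_force: 53.0
time: 4.4
tool_pos: [455.2, -223.1, 283.2]
tcp_rot: [180.0, 0.0, 102.4]
ft_force: [-0.8, -0.5, -1.8]
finger_gap: 51.0
grip_force: 53.0
p [ 455.2 -223.1  283.2] rot [180.    0.  102.4] wz total -0.000 then tx 1.780 ty 1.362 tz 1.032 gap 51.0 F 53.0 ft [-0.8 -0.5 -1.8] t 4.4
```

```bash
python3 -m jog '0.36 0.27 0 0 0 0 1;0.36 0.27 0 0 0 0 1;0.36 0.27 0 0 0 0 1;0.36 0.27 0 0 0 0 1;0.34 0.28 0 0 0 0 1'
python3 -m jog '0 0 0.4 0 0 0 1;0 0 0.4 0 0 0 1;0 0 0.12 0 0 0 1;0 0 0.1 0 0 0 1;0 0 0 0 0 0 1'
python3 plan.py 550 -20 180 102.4
```

```text
time: 5.03
tool_pos: [550.4, -18.7, 283.0]
tcp_rot: [-180.0, 0.0, 102.6]
ft_force: [0.9, -0.4, -1.8]
finger_gap: 50.4
grip_force: 53.1
time: 5.65
tool_pos: [550.4, -20.4, 181.6]
tcp_rot: [180.0, 0.0, 102.4]
ft_force: [0.3, -0.5, -1.4]
finger_gap: 50.7
grip_force: 53.1
p [550.4 -20.4 181.6] rot [180.    0.  102.4] wz total -0.000 then tx 0.005 ty -0.003 tz 0.016 gap 50.7 F 53.1 ft [ 0.3 -0.5 -1.4] t 5.65
```

```bash
python3 -m jog '0 0 0.02 0 0 0 1;0 0 0 0 0 0 1'
python3 -m jog '0 0 0 0 0 0 -1;0 0 0 0 0 0 -1;0 0 0 0 0 0 -1;0 0 -0.5 0 0 0 -1;0 0 -0.5 0 0 0 -1'
python3 - <<'E'
from h import *
a=np.mean([snapshot("top")["img"].astype(float) for _ in range(6)],0).astype(np.uint8); np.save("t1.npy",a)
cv2.imwrite("pics/t1.png",cv2.resize(a[100:280,100:370],(800,533),interpolation=cv2.INTER_CUBIC)[:,:,::-1])
E
```

```text
time: 5.9
tool_pos: [550.6, -20.3, 180.1]
tcp_rot: [179.9, 0.0, 102.4]
ft_force: [0.5, -0.6, -1.5]
finger_gap: 50.9
grip_force: 53.1
time: 6.52
tool_pos: [549.6, -20.1, 279.5]
tcp_rot: [-179.9, -0.0, 102.4]
ft_force: [0.1, -0.3, -0.2]
finger_gap: 85.1
grip_force: 0.0
```

View pics/t1.png

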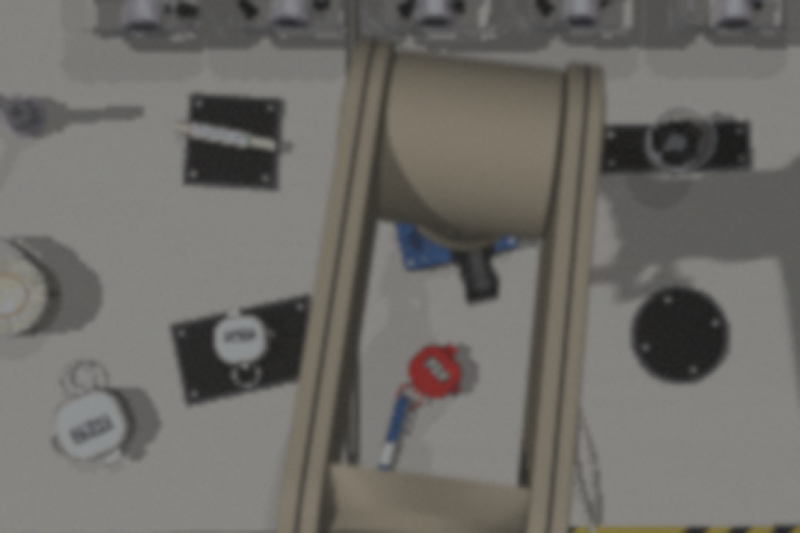

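Gripped things have moved clear. The picture shows the round pad free (682,335), the cup rim around (681,140), the gauge from (180,127) to (275,146) with the short pin on the left, and the counter body at (241,340) with its ring below. Next I compute the poses.

```bash
cat > m2.py <<'E'
from h import *
s=snapshot("top"); im=np.load("t1.npy"); hsv=cv2.cvtColor(im,cv2.COLOR_RGB2HSV); V=hsv[...,2]
def win(m,x0,y0,x1,y1):
    o=np.zeros_like(m); o[y0:y1,x0:x1]=m[y0:y1,x0:x1]; return o
dark=(V<75).astype(np.uint8)
c=max(cv2.findContours(win(dark,305,190,355,236),0,1)[0],key=cv2.contourArea)
print("cup_pad",cv2.minEnclosingCircle(pts(s,c,6)))
# cup rim
K=4; g=cv2.cvtColor(im,cv2.COLOR_RGB2GRAY)[125:175,305:358]; G=cv2.resize(g,None,fx=K,fy=K,interpolation=cv2.INTER_CUBIC)
G=cv2.createCLAHE(3,(2,2)).apply(G)
C=cv2.HoughCircles(G,cv2.HOUGH_GRADIENT,1,10,param1=60,param2=12,minRadius=36,maxRadius=54)
for x,y,r in C[0][:4]: u,v=x/K+305-.4,y/K+125-.4; print("rim",u,v,r/K,ray(s,u,v,54))
# gauge: bright pixels on/near pad
m=win((V>105).astype(np.uint8),164,138,194,153)
pd=cv2.morphologyEx(win(dark,150,120,202,170),cv2.MORPH_CLOSE,np.ones((9,9)))
m&=cv2.erode(pd,np.ones((3,3)))
p=np.argwhere(m)[:,::-1]; P=pts(s,p,12.5); vx,vy,x0,y0=cv2.fitLine(P,cv2.DIST_L2,0,.01,.01).ravel()
t=(P-[x0,y0])@[vx,vy]; print("gauge cen",x0,y0,"ang",np.degrees(np.arctan2(vy,vx)),"extent",t.min(),t.max(),len(p))
# counter body
m=win((V>115).astype(np.uint8),168,203,196,238)&cv2.morphologyEx(win(dark,150,192,205,244),cv2.MORPH_CLOSE,np.ones((25,25)))
m=cv2.morphologyEx(m,cv2.MORPH_CLOSE,np.ones((3,3)))
body=cv2.morphologyEx(m,cv2.MORPH_OPEN,np.ones((6,6))); 
print("body",pts(s,np.argwhere(body)[:,::-1],28).mean(0),rect(pts(s,np.argwhere(body)[:,::-1],28)))
r=m&(1-cv2.dilate(body,np.ones((3,3)))); q=np.argwhere(r)[:,::-1]; q=q[q[:,1]>218]; print("ring",pts(s,q,12).mean(0),len(q))
vis=np.hstack([cv2.resize(im[120:170,150:205],None,fx=6,fy=6),cv2.resize(im[195:245,150:205],None,fx=6,fy=6)]); 
E
python3 m2.py
```

```text
cup_pad ((453.30584716796875, -222.4305419921875), 44.12806701660156)
rim 329.225 147.475 11.975 [ 621.85684689 -217.42526641]
rim 328.975 144.975 9.5 [ 628.4728367  -216.91427021]
rim 331.475 145.225 10.875 [ 627.77735064 -223.45423934]
rim 341.725 147.475 10.6 [ 621.68559306 -250.18996421]
gauge cen 635.98444 187.39735 ang 78.36337 extent -41.552727 34.104454 103
body [438.29623 172.79648] [438.  172.7  26.5  15.7  89.6]
ring [438.06943 193.97986] 1
```

```bash
python3 -m jog '0 0 0 0 0 0.16 -1;0 0 0 0 0 0.16 -1;0 0 0 0 0 0.16 -1;0 0 0 0 0 0.16 -1;0 0 0 0 0 0.16 -1'
python3 -m jog '0 0 0 0 0 0.155 -1;0 0 0 0 0 0 -1'
python3 plan.py 624 -219 187 45
```

```text
time: 7.5
tool_pos: [549.4, -20.1, 277.1]
tcp_rot: [-179.8, 0.1, 54.0]
ft_force: [-0.6, 0.4, 1.1]
finger_gap: 85.4
grip_force: 0.0
time: 7.75
tool_pos: [549.5, -20.1, 277.4]
tcp_rot: [-179.9, 0.1, 45.1]
ft_force: [-0.8, 0.4, -1.3]
finger_gap: 85.1
grip_force: 0.0
p [549.5 -20.1 277.4] rot [-1.799e+02  1.000e-01  4.510e+01] wz total 0.002 then tx -0.879 ty 1.933 tz 0.904 gap 85.1 F 0.0 ft [-0.8  0.4 -1.3] t 7.75
```

```bash
python3 -m jog '-0.22 0.48 0 0 0 0 -1;-0.22 0.48 0 0 0 0 -1;-0.22 0.48 0 0 0 0 -1;-0.22 0.49 0 0 0 0 -1;0 0 0 0 0 0 -1' 20
python3 -m jog '0 0 0.3 0 0 0 -1;0 0 0.3 0 0 0 -1;0 0 0.3 0 0 0 -1;0 0 0 0 0 0 -1;0 0 0 0 0 0 0'
python3 -m jog '0 0 0 0 0 0 0.3;0 0 0 0 0 0 1;0 0 0 0 0 0 1;0 0 0 0 0 0 1;0 0 0 0 0 0 1' 25
python3 plan.py 624 -219 187 45
python3 - <<'E'
from h import *
s=snapshot("scene"); u,v=proj(s,(624,-219,30)).astype(int); print(u,v)
x,y=max(0,min(u-80,352)),max(0,min(v-60,264)); cv2.imwrite("pics/s2.png",cv2.resize(s["img"][y:y+120,x:x+160],(800,600),interpolation=cv2.INTER_CUBIC)[:,:,::-1])
E
```

```text
time: 8.38
tool_pos: [624.6, -222.5, 277.5]
tcp_rot: [-180.0, 0.1, 45.1]
ft_force: [0.9, 1.3, 0.7]
finger_gap: 85.2
grip_force: 0.0
time: 9.0
tool_pos: [624.8, -218.5, 189.9]
tcp_rot: [180.0, -0.0, 45.2]
ft_force: [0.1, 0.2, -0.4]
finger_gap: 69.6
grip_force: 0.0
time: 9.62
tool_pos: [625.5, -219.1, 191.4]
tcp_rot: [179.8, -0.1, 45.1]
ft_force: [-0.5, 0.8, 6.6]
finger_gap: 56.9
grip_force: 26.8
p [ 625.5 -219.1  191.4] rot [ 1.798e+02 -1.000e-01  4.510e+01] wz total 0.001 then tx -0.010 ty -0.011 tz 0.044 gap 56.9 F 26.8 ft [-0.5  0.8  6.6] t 9.625
319 219
```

View pics/s2.png

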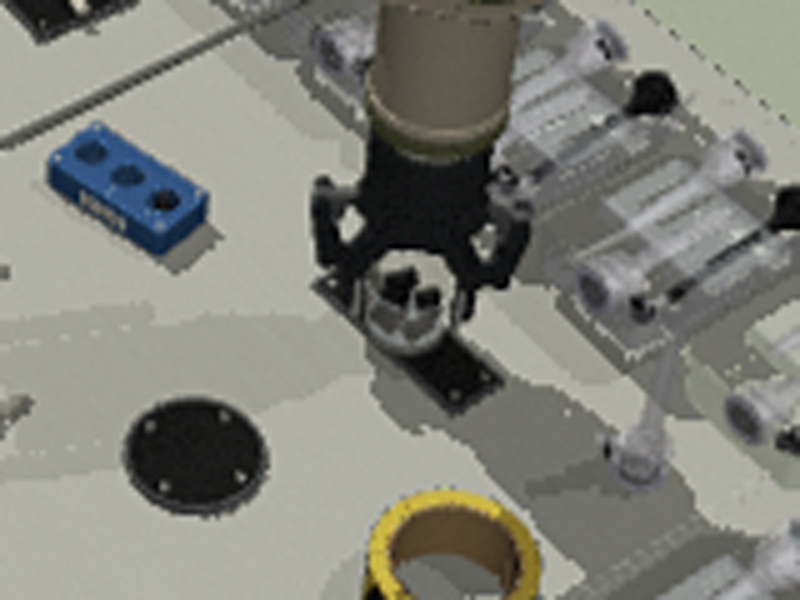

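The cup is gripped. Its rim centre is at about (411,283) in the crop, the round pad is free at (197,455), and the nest stands at (128,187).

```bash
python3 - <<'E'
from h import *
s=snapshot("scene"); print(ray(s,239+411/5,159+283/5,54), "pad",ray(s,239+197/5,159+455/5,6))
E
python3 -m jog '0 0 -0.1 0 0 0 1;0 0 -0.2 0 0 0 1;0 0 -0.3 0 0 0 1;0 0 -0.1 0 0 0 1;0 0 0 0 0 0 1'
python3 plan.py 453.3 -222.4 196 45
python3 - <<'E'
from h import *
s=snapshot("scene"); cv2.imwrite("pics/s3.png",cv2.resize(s["img"][120:240,240:400],(800,600),interpolation=cv2.INTER_CUBIC)[:,:,::-1])
E
```

```text
[ 625.61229359 -224.1277905 ] pad [ 454.83962177 -226.63070637]
time: 10.35
tool_pos: [625.0, -219.0, 260.7]
tcp_rot: [179.9, -0.1, 45.1]
ft_force: [-0.5, -0.4, -1.3]
finger_gap: 57.3
grip_force: 26.9
p [ 625.  -219.   260.7] rot [ 1.799e+02 -1.000e-01  4.510e+01] wz total 0.001 then tx -1.238 ty -1.190 tz 0.647 gap 57.3 F 26.9 ft [-0.5 -0.4 -1.3] t 10.35
```

View pics/s3.png

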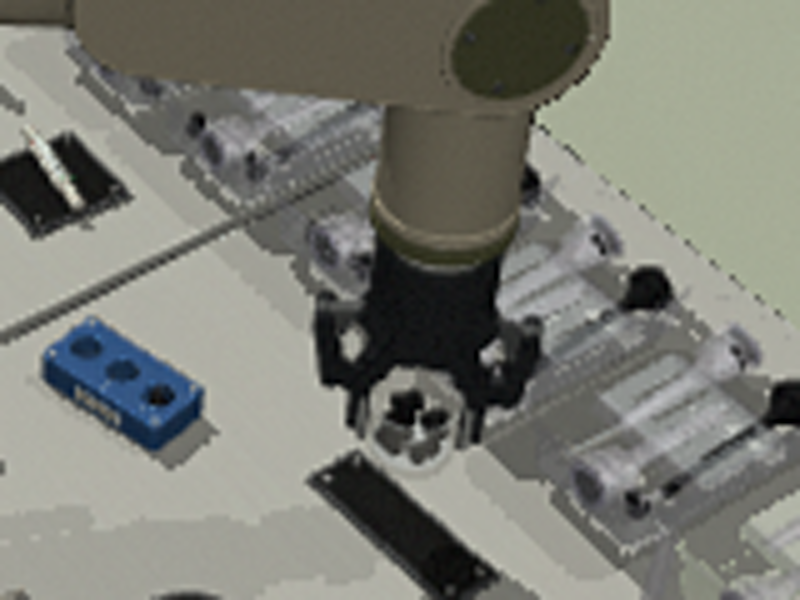

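The cup is held level. I'm carrying it to the round pad.

```bash
python3 -m jog '-0.15 -0.15 0 0 0 0 1;-0.25 -0.24 0 0 0 0 1;-0.25 -0.24 0 0 0 0 1;-0.25 -0.24 0 0 0 0 1;-0.2 -0.2 0 0 0 0 1'
python3 -m jog '-0.138 -0.12 0 0 0 0 1;0 0 0.3 0 0 0 1;0 0 0.25 0 0 0 1;0 0 0.1 0 0 0 1;0 0 0 0 0 0 1'
python3 plan.py 453.3 -222.4 191.5 45
```

```text
time: 11.02
tool_pos: [469.2, -220.7, 257.3]
tcp_rot: [-179.8, 0.0, 45.1]
ft_force: [-0.5, -0.2, -1.0]
finger_gap: 56.9
grip_force: 27.0
time: 11.65
tool_pos: [452.3, -222.0, 193.0]
tcp_rot: [-179.9, 0.0, 45.1]
ft_force: [-0.6, 0.6, 0.2]
finger_gap: 56.9
grip_force: 27.1
p [ 452.3 -222.   193. ] rot [-179.9    0.    45.1] wz total 0.001 then tx 0.004 ty 0.009 tz 0.015 gap 56.9 F 27.1 ft [-0.6  0.6  0.2] t 11.65
```

```bash
python3 -m jog '0 0 0.015 0 0 0 1;0 0 0 0 0 0 0.2;0 0 0 0 0 0 0;0 0 0 0 0 0 -0.5;0 0 0 0 0 0 -1' 20
python3 -m jog '0 0 0 0 0 0 -1;0 0 -0.2 0 0 0 -1;0 0 -0.4 0 0 0 -1;0 0 -0.4 0 0 0 -1;0 0 0 0 0 0 -1'
python3 - <<'E'
from h import *
s=snapshot("top")
print("L",ray(s,160.7,142.9,12.5),"R",ray(s,192.8,149.3,12.5),"grip",ray(s,174.8,145.8,12.5))
E
python3 plan.py 640 192 260 78
```

```text
time: 12.28
tool_pos: [453.0, -222.5, 192.8]
tcp_rot: [180.0, -0.0, 45.1]
ft_force: [-0.8, 0.3, -0.2]
finger_gap: 79.5
grip_force: 0.0
time: 12.9
tool_pos: [454.3, -223.3, 296.8]
tcp_rot: [179.6, -0.1, 45.1]
ft_force: [-0.0, -0.3, -1.1]
finger_gap: 85.4
grip_force: 0.0
L [643.88439502 231.70225137] R [625.89822545 144.70943814] grip [635.73809424 193.47598114]
p [ 453.5 -222.8  294.5] rot [ 1.798e+02 -1.000e-01  4.510e+01] wz total -0.549 then tx 4.445 ty 0.961 tz 0.345 gap 85.4 F 0.0 ft [ 0.4  0.2 -0.2] t 12.95
```

```bash
python3 -m jog '0 0 0 0 0 -0.14 -1;0 0 0 0 0 -0.14 -1;0 0 0 0 0 -0.14 -1;0 0 0 0 0 -0.13 -1;0 0 0 0 0 0 -1'
python3 -m jog '0.55 0.12 0 0 0 0 -1;0.55 0.12 0 0 0 0 -1;0.55 0.12 0 0 0 0 -1;0.55 0.12 0 0 0 0 -1;0.55 0.12 0 0 0 0 -1' 40
python3 -m jog '0.55 0.12 0 0 0 0 -1;0.55 0.12 0 0 0 0 -1;0.55 0.12 0 0 0 0 -1;0 0 0 0 0 0 0.2;0 0 0 0 0 0 0.2'
python3 plan.py 636 193 189 78.3
```

```text
time: 13.58
tool_pos: [452.4, -222.1, 291.0]
tcp_rot: [-179.9, -0.0, 78.0]
ft_force: [0.4, 0.5, 0.1]
finger_gap: 85.3
grip_force: 0.0
time: 14.2
tool_pos: [568.7, 36.0, 291.7]
tcp_rot: [-179.9, 0.0, 77.8]
ft_force: [1.0, -0.7, -0.4]
finger_gap: 85.7
grip_force: 0.0
time: 14.82
tool_pos: [637.4, 188.2, 291.2]
tcp_rot: [-179.9, 0.1, 78.0]
ft_force: [-0.0, -0.3, 0.1]
finger_gap: 51.6
grip_force: 0.0
p [637.4 188.2 291.2] rot [-1.799e+02  1.000e-01  7.800e+01] wz total -0.005 then tx 0.044 ty -0.023 tz 1.022 gap 51.6 F 0.0 ft [-0.  -0.3  0.1] t 14.825
```

```bash
python3 -m jog '0.044 -0.02 0.4 0 0 0 0.35;0 0 0.4 0 0 0 0.35;0 0 0.13 0 0 0 0.35;0 0 0 0 0 0 0.35;0 0 0 0 0 0 0.35'
python3 -m jog '0 0 0.03 0 0 0 0.35;0 0 0.0 0 0 0 0.35'
python3 -m jog '0 0 0.03 0 0 0 0.35;0 0 0.0 0 0 0 0.35'
python3 - <<'E'
from h import *
s=snapshot("scene"); u,v=proj(s,(636,193,20)).astype(int); print(u,v)
cv2.imwrite("pics/s4.png",cv2.resize(s["img"][v-60:v+30,u-60:u+60],(800,600),interpolation=cv2.INTER_CUBIC)[:,:,::-1])
E
```

```text
time: 15.45
tool_pos: [637.8, 192.7, 201.9]
tcp_rot: [179.8, -0.1, 78.0]
ft_force: [0.1, 0.2, 0.2]
finger_gap: 27.9
grip_force: 0.0
time: 15.7
tool_pos: [637.1, 193.0, 197.4]
tcp_rot: [179.9, -0.0, 78.1]
ft_force: [-0.3, -0.6, 0.7]
finger_gap: 27.7
grip_force: 0.0
time: 15.95
tool_pos: [636.6, 193.0, 193.2]
tcp_rot: [-180.0, 0.0, 78.1]
ft_force: [0.4, 0.2, -0.1]
finger_gap: 27.8
grip_force: 0.0
249 152
```

View pics/s4.png

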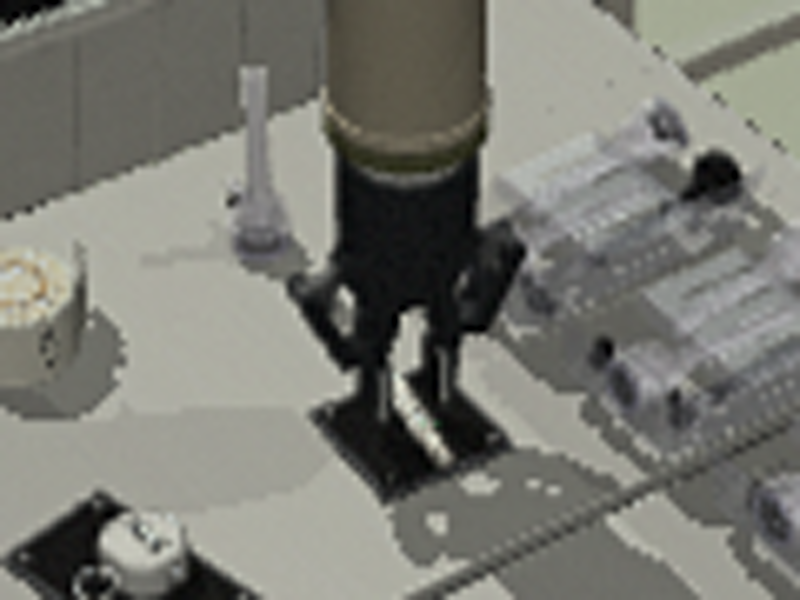

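The fingers straddle the gauge handle (tips at about (383,410) and (445,400)). Descending to just above the pad.

```bash
python3 -m jog '0 0 0.04 0 0 0 0.35;0 0 0.0 0 0 0 0.35;0 0 0 0 0 0 0.35'
python3 -m jog '0 0 0.03 0 0 0 0.35;0 0 0.0 0 0 0 0.35;0 0 0 0 0 0 0.35'
```

```text
time: 16.38
tool_pos: [636.7, 192.9, 189.5]
tcp_rot: [-180.0, 0.0, 78.1]
ft_force: [-0.7, 0.1, 0.0]
finger_gap: 27.5
grip_force: 0.0
time: 16.75
tool_pos: [636.7, 192.9, 186.5]
tcp_rot: [-180.0, 0.0, 78.1]
ft_force: [-0.3, 0.4, -0.0]
finger_gap: 27.9
grip_force: 0.0
```

```bash
python3 -m jog '0 0 0.02 0 0 0 0.35;0 0 0.0 0 0 0 0.35;0 0 0 0 0 0 0.7;0 0 0 0 0 0 1;0 0 0 0 0 0 1'
python3 -m jog '0 0 0 0 0 0 1;0 0 0 0 0 0 1'
python3 -m jog '0 0 -0.1 0 0 0 1;0 0 -0.3 0 0 0 1;0 0 -0.4 0 0 0 1;0 0 0 0 0 -0.1 1;0 0 0 0 0 -0.1 1'
python3 plan.py 627.3 -222.2 187 89.7
python3 - <<'E'
from h import *
s=snapshot("scene"); u,v=proj(s,(636,193,70)).astype(int)
cv2.imwrite("pics/s5.png",cv2.resize(s["img"][v-60:v+30,u-60:u+60],(800,600),interpolation=cv2.INTER_CUBIC)[:,:,::-1])
E
```

```text
time: 17.38
tool_pos: [636.8, 193.0, 184.8]
tcp_rot: [180.0, -0.0, 78.1]
ft_force: [-0.2, -1.1, 0.8]
finger_gap: 12.3
grip_force: 39.1
time: 17.62
tool_pos: [636.8, 193.0, 184.7]
tcp_rot: [180.0, -0.0, 78.1]
ft_force: [-1.0, -0.3, 1.2]
finger_gap: 12.1
grip_force: 39.2
time: 18.25
tool_pos: [637.1, 193.1, 266.3]
tcp_rot: [179.9, -0.0, 90.3]
ft_force: [-0.3, 0.4, -1.2]
finger_gap: 12.3
grip_force: 39.1
p [637.1 193.1 266.3] rot [179.9  -0.   90.3] wz total 0.009 then tx -4.153 ty -0.076 tz 0.793 gap 12.3 F 39.1 ft [-0.3  0.4 -1.2] t 18.25
```

View pics/s5.png

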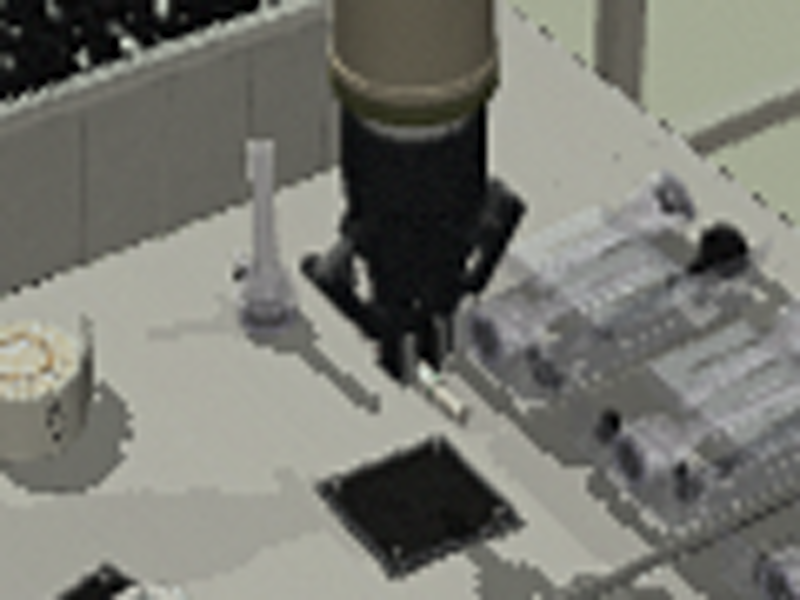

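The gauge is held level and the square pad is clear. I'll re-measure both empty pads and the cup's placing from the top.

```bash
cat > m3.py <<'E'
from h import *
s=snapshot("top"); im=np.mean([snapshot("top")["img"].astype(float) for _ in range(5)],0).astype(np.uint8); np.save("t3.npy",im)
V=im.max(2); dark=(V<75).astype(np.uint8)
def win(m,x0,y0,x1,y1):
    o=np.zeros_like(m); o[y0:y1,x0:x1]=m[y0:y1,x0:x1]; return o
for k,w in dict(gauge_pad=(290,130,365,168),counter_pad=(150,120,205,172),cup_pad=(300,188,362,240),nest_pad=(148,190,219,246)).items():
    c=[c for c in cv2.findContours(win(dark,*w),0,1)[0] if cv2.contourArea(c)>20]
    if c: print(k,rect(pts(s,np.vstack(c),6)))
cv2.imwrite("pics/t3.png",cv2.resize(im[100:280,100:370],(800,533),interpolation=cv2.INTER_CUBIC)[:,:,::-1])
E
python3 m3.py
```

```text
gauge_pad [ 625.3 -221.1  138.6   46.2  -88.4]
counter_pad [649.1 193.8 151.  101.6  38.8]
cup_pad [ 451.6 -222.4   86.6   86.3   88.9]
nest_pad [448.6 173.2 134.8 132.5  43.3]
```

View pics/t3.png

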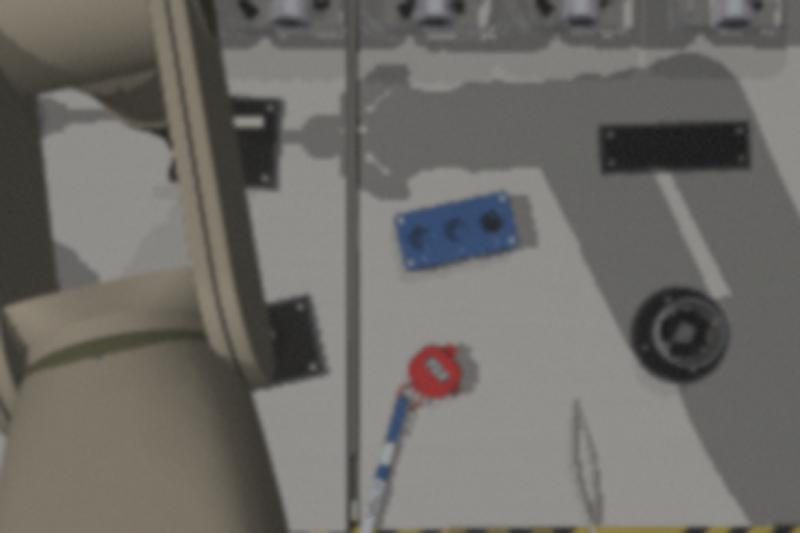

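The strip pad is empty at (675,147), the cup stands upright on the round pad (rim at (686,331)), and the nest is at (457,231). I'm carrying the gauge over.

```bash
python3 -m jog '-0.3 -0.02 0 0 0 0 1;-0.5 -0.02 0 0 0 0 1;-0.5 -0.02 0 0 0 0 1;-0.5 -0.02 0 0 0 0 1;-0.5 -0.02 0 0 0 0 1'
python3 -m jog '-0.5 -0.02 0 0 0 0 1;-0.5 -0.02 0 0 0 0 1;-0.5 0 0 0 0 0 1;-0.29 0 0 0 0 -0.022 1;0 0 0 0 0 0 1'
python3 -m jog '0 0 0.3 0 0 0 1;0 0 0.3 0 0 0 1;0 0 0 0 0 0 1'
python3 plan.py 625.3 -216 186 91.6
```

```text
time: 19.23
tool_pos: [626.8, -38.6, 264.6]
tcp_rot: [180.0, -0.0, 90.0]
ft_force: [1.3, -0.7, -0.5]
finger_gap: 12.3
grip_force: 39.1
time: 19.85
tool_pos: [622.8, -218.5, 264.5]
tcp_rot: [180.0, 0.0, 91.2]
ft_force: [-0.5, 0.4, -0.5]
finger_gap: 12.7
grip_force: 39.1
time: 20.23
tool_pos: [621.7, -214.4, 201.2]
tcp_rot: [-179.7, -0.2, 91.4]
ft_force: [-1.0, -0.5, -1.2]
finger_gap: 12.0
grip_force: 39.1
p [ 621.7 -214.4  201.2] rot [-179.7   -0.2   91.4] wz total -0.004 then tx -0.017 ty 0.035 tz 0.152 gap 12.0 F 39.1 ft [-1.  -0.5 -1.2] t 20.225
```

```bash
python3 -m jog '-0.017 0.035 0.1 0 0 0 1;0 0 0.04 0 0 0 1;0 0 0.01 0 0 0 1;0 0 0 0 0 0 1'
python3 -m jog '0 0 0.01 0 0 0 1;0 0 0 0 0 0 1'
python3 -m jog '0 0 0 0 0 0 0.5;0 0 0 0 0 0 0.2;0 0 0 0 0 0 0.2;0 0 -0.2 0 0 0 0.2;0 0 -0.5 0 0 0 -1'
python3 -m jog '0 0 -0.3 0 0 0 -1;0 0 0 0 0 -0.09 -1;0 0 0 0 0 -0.09 -1;0 0 0 0 0 0 -1'
python3 plan.py 440 170 260 102.4
```

```text
time: 20.72
tool_pos: [626.9, -217.8, 190.1]
tcp_rot: [180.0, 0.0, 91.4]
ft_force: [-0.3, 0.3, -0.5]
finger_gap: 12.2
grip_force: 39.2
time: 20.98
tool_pos: [626.7, -217.7, 188.7]
tcp_rot: [180.0, 0.0, 91.4]
ft_force: [0.5, 0.2, -0.5]
finger_gap: 11.8
grip_force: 39.2
time: 21.6
tool_pos: [625.5, -217.1, 257.1]
tcp_rot: [-179.7, -0.1, 91.4]
ft_force: [1.5, -0.4, 1.2]
finger_gap: 51.2
grip_force: 0.0
time: 22.1
tool_pos: [627.0, -217.7, 290.3]
tcp_rot: [179.9, 0.1, 102.2]
ft_force: [1.0, 0.3, -0.3]
finger_gap: 85.3
grip_force: 0.0
p [ 627.  -217.7  290.3] rot [1.799e+02 1.000e-01 1.022e+02] wz total -0.004 then tx 4.188 ty -0.993 tz 0.303 gap 85.3 F 0.0 ft [ 1.   0.3 -0.3] t 22.1
```

```bash
cat > m4.py <<'E'
from h import *
s=snapshot("top"); im=np.mean([snapshot("top")["img"].astype(float) for _ in range(5)],0).astype(np.uint8); np.save("t4.npy",im)
V=im.max(2); dark=(V<75).astype(np.uint8)
def win(m,x0,y0,x1,y1):
    o=np.zeros_like(m); o[y0:y1,x0:x1]=m[y0:y1,x0:x1]; return o
for k,w in dict(gauge_pad=(290,130,365,168),counter_pad=(150,120,202,172),cup_pad=(300,188,362,240),nest_pad=(148,190,219,246)).items():
    c=[c for c in cv2.findContours(win(dark,*w),0,1)[0] if cv2.contourArea(c)>20]
    if c: print(k,rect(pts(s,np.vstack(c),6)))
K=6
body=win((V>130).astype(np.uint8),165,196,202,234)
n,l,st,ce=cv2.connectedComponentsWithStats(body)
for i in range(1,n):
    if st[i,4]>20: print("blob",st[i],ce[i].round(1),rect(pts(s,np.argwhere(l==i)[:,::-1],28)))
a=cv2.resize(im[190:246,150:220],(400,320),interpolation=cv2.INTER_CUBIC); b=cv2.resize(im[128:240,290:360],(200,320),interpolation=cv2.INTER_CUBIC)
sc=snapshot("scene"); u,v=proj(sc,(440,170,20)).astype(int); c=cv2.resize(sc["img"][max(v-40,0):v+40,max(u-50,0):u+50],(400,320),interpolation=cv2.INTER_CUBIC) 
b=cv2.resize(im[125:240,290:360],(195,320),interpolation=cv2.INTER_CUBIC)
print(u,v); cv2.imwrite("pics/t4.png",cv2.resize(np.hstack([a,b,c]),(796,256))[:,:,::-1])
E
python3 m4.py
```

```text
gauge_pad [ 627.4 -239.1  168.5  102.3   89.7]
counter_pad [632.4 185.5  82.5  81.7  85.9]
cup_pad [ 472.1 -230.5  180.5   43.8   70.4]
nest_pad [441.4 169.6 126.6  72.  -77.8]
blob [165 196  37  11 229] [178.8 199.1] [485.4 167.9  95.1  26.4  89.6]
blob [173 208  15  14 117] [180.1 214.5] [449.9 175.4  36.9  34.2 -89.6]
blob [187 231  15   3  30] [195.8 232.3] [403.7 138.3  36.7   5.2  89.6]
207 176
```

View pics/t4.png

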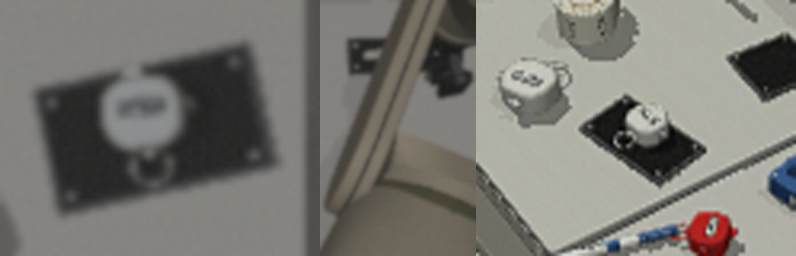

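The counter body centre is at crop (143,113), with the ring below at (152,165) and the tab above at (130,70), so its yaw is about 11°. The gauge is lying on the strip.

```bash
python3 -m jog '0 0 0 0 0 0.17 -1;0 0 0 0 0 0.17 -1;0 0 0 0 0 0.17 -1;0 0 0 0 0 0.17 -1;0 0 0 0 0 0.17 -1' 40
python3 -m jog '0 0 0 0 0 0.17 -1;0 0 0 0 0 0.17 -1;0 0 0 0 0 0.17 -1;0 0 0 0 0 0.16 -1;0 0 0 0 0 0 -1'
python3 plan.py 449.5 173.5 260 11
```

```text
time: 23.08
tool_pos: [626.7, -217.7, 288.5]
tcp_rot: [-180.0, 0.0, 50.8]
ft_force: [0.6, -0.7, 0.9]
finger_gap: 85.2
grip_force: 0.0
time: 23.7
tool_pos: [626.7, -217.7, 288.5]
tcp_rot: [-180.0, 0.0, 11.0]
ft_force: [0.1, 0.1, -0.4]
finger_gap: 85.5
grip_force: 0.0
p [ 626.7 -217.7  288.5] rot [-180.    0.   11.] wz total 0.000 then tx -0.993 ty -4.178 tz 0.285 gap 85.5 F 0.0 ft [ 0.1  0.1 -0.4] t 23.7
```

```bash
python3 -m jog '-0.12 -0.5 0 0 0 0 -1;-0.12 -0.5 0 0 0 0 -1;-0.12 -0.5 0 0 0 0 -1;-0.12 -0.5 0 0 0 0 -1;-0.12 -0.5 0 0 0 0 -1'
python3 -m jog '-0.12 -0.5 0 0 0 0 -1;-0.12 -0.5 0 0 0 0 -1;-0.12 -0.5 0 0 0 0 -1;-0.03 -0.18 0.28 0 0 0 -1;0 0 0 0 0 0 -1'
python3 plan.py 449.5 173.5 186 11
```

```text
time: 24.32
tool_pos: [519.4, 17.7, 288.8]
tcp_rot: [180.0, -0.0, 11.2]
ft_force: [-0.8, 1.5, 0.4]
finger_gap: 85.0
grip_force: 0.0
time: 24.95
tool_pos: [448.3, 174.6, 258.7]
tcp_rot: [180.0, 0.2, 11.3]
ft_force: [-0.5, -0.0, 0.1]
finger_gap: 85.3
grip_force: 0.0
p [448.3 174.6 258.7] rot [180.    0.2  11.3] wz total 0.006 then tx 0.010 ty 0.014 tz 0.727 gap 85.3 F 0.0 ft [-0.5 -0.   0.1] t 24.95
```

```bash
python3 -m jog '0.01 0.01 0.3 0 0 0 -1;0 0 0.3 0 0 0 -1;0 0 0.12 0 0 0 -1;0 0 0 0 0 0 -0.2;0 0 0 0 0 0 0.3'
python3 -m jog '0 0 0 0 0 0 1;0 0 0 0 0 0 1;0 0 0 0 0 0 1;0 0 0 0 0 0 1'
python3 -m jog '0 0 -0.1 0 0 0 1;0 0 -0.3 0 0 0 1;0 0 -0.5 0 0 0 1;0 0 0 0 0 0 1'
python3 plan.py 638.7 189.3 188 11
python3 - <<'E'
from h import *
s=snapshot("scene"); u,v=proj(s,(440,170,60)).astype(int)
cv2.imwrite("pics/s6.png",cv2.resize(s["img"][v-50:v+40,u-60:u+60],(800,600),interpolation=cv2.INTER_CUBIC)[:,:,::-1])
E
```

```text
time: 25.58
tool_pos: [452.0, 173.0, 190.0]
tcp_rot: [-180.0, -0.1, 11.0]
ft_force: [0.6, -0.3, -0.7]
finger_gap: 51.6
grip_force: 0.0
time: 26.08
tool_pos: [452.1, 173.3, 190.6]
tcp_rot: [-180.0, -0.2, 11.0]
ft_force: [-1.4, -0.4, 4.6]
finger_gap: 43.6
grip_force: 40.1
time: 26.58
tool_pos: [453.3, 173.6, 284.6]
tcp_rot: [-180.0, -0.6, 11.0]
ft_force: [0.2, -0.1, -1.2]
finger_gap: 43.7
grip_force: 40.9
p [453.3 173.6 284.6] rot [-180.    -0.6   11. ] wz total -0.000 then tx 1.850 ty 0.200 tz 0.966 gap 43.7 F 40.9 ft [ 0.2 -0.1 -1.2] t 26.575
```

View pics/s6.png

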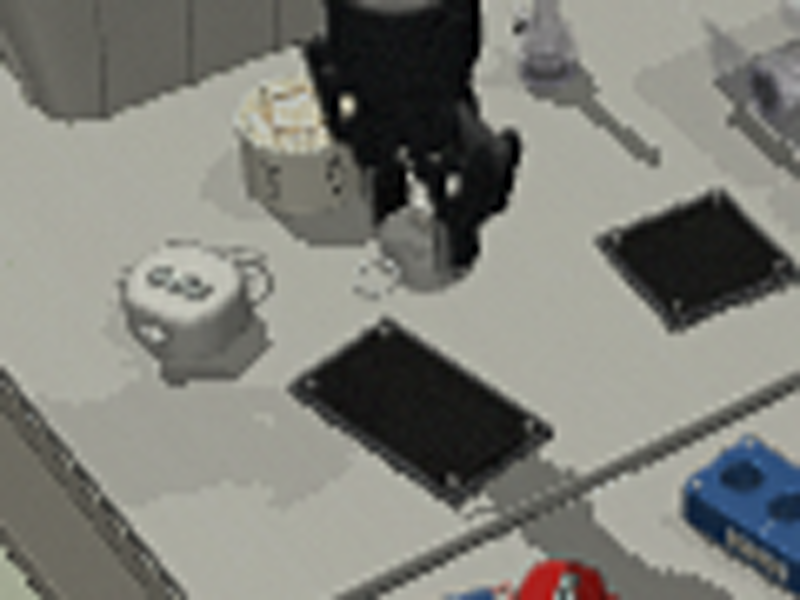

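The counter is gripped level with its ring clear, and the nest pad is empty. To the square pad.

```bash
python3 plan.py 641.3 189.2 192 11;python3 -m jog '0.37 0.04 0 0 0 0 1;0.37 0.04 0 0 0 0 1;0.37 0.04 0 0 0 0 1;0.37 0.04 0 0 0 0 1;0.37 0.04 0 0 0 0 1'
python3 -m jog '0 0 0.4 0 0 0 1;0 0 0.35 0 0 0 1;0 0 0 0 0 0 1;0 0 0 0 0 0 1'
python3 plan.py 641.3 189.2 191 11
```

```text
p [452.3 173.4 282. ] rot [-180.    -0.4   11. ] wz total -0.000 then tx 1.885 ty 0.205 tz 0.900 gap 43.5 F 40.9 ft [ 0.3  0.5 -0.5] t 26.625
time: 27.25
tool_pos: [637.2, 188.6, 277.1]
tcp_rot: [180.0, 0.1, 11.0]
ft_force: [0.7, -0.2, 0.0]
finger_gap: 43.7
grip_force: 40.9
time: 27.75
tool_pos: [636.7, 188.7, 204.4]
tcp_rot: [-180.0, -0.0, 11.0]
ft_force: [0.2, 0.3, -0.2]
finger_gap: 43.6
grip_force: 41.0
p [636.7 188.7 204.4] rot [-180.   -0.   11.] wz total -0.000 then tx 0.046 ty 0.004 tz 0.134 gap 43.6 F 41.0 ft [ 0.2  0.3 -0.2] t 27.75
```

Setting it down, releasing, then going to the nest.

```bash
python3 -m jog '0.045 0 0.09 0 0 0 1;0 0 0.04 0 0 0 1;0 0 0 0 0 0 1;0 0 0.01 0 0 0 1;0 0 0 0 0 0 1'
python3 -m jog '0 0 0 0 0 0 0;0 0 0 0 0 0 -0.5;0 0 0 0 0 0 -1;0 0 0 0 0 0 -1;0 0 -0.3 0 0 0 -1'
python3 -m jog '0 0 -0.5 0 0 0 -1;0 0 -0.1 0 0 -0.17 -1;0 0 0 0 0 -0.17 -1;0 0 0 0 0 -0.17 -1;0 0 0 0 0 -0.17 -1'
python3 -m jog '0 0 0 0 0 -0.17 -1;0 0 0 0 0 -0.17 -1;0 0 0 0 0 -0.17 -1;0 0 0 0 0 -0.17 -1;0 0 0 0 0 -0.165 -1'
python3 - <<'E'
from h import *
s=snapshot("top"); im=np.load("t3.npy"); hsv=cv2.cvtColor(im,cv2.COLOR_RGB2HSV)
b=((hsv[...,0]>95)&(hsv[...,0]<130)&(hsv[...,1]>90)).astype(np.uint8); b[:,:225]=0; b[:160]=0;b[200:]=0
c=max(cv2.findContours(b,0,1)[0],key=cv2.contourArea); print("nest",rect(pts(s,c,24)))
E
python3 plan.py 550 -20 260 102.4
```

```text
time: 28.38
tool_pos: [641.0, 189.5, 190.6]
tcp_rot: [180.0, -0.0, 11.0]
ft_force: [-3.1, -0.5, 5.3]
finger_gap: 44.1
grip_force: 41.6
time: 29.0
tool_pos: [639.3, 189.1, 216.4]
tcp_rot: [180.0, 0.4, 11.0]
ft_force: [0.1, 0.7, -0.5]
finger_gap: 85.3
grip_force: 0.0
time: 29.62
tool_pos: [640.9, 189.5, 279.5]
tcp_rot: [-180.0, 0.0, 52.1]
ft_force: [0.1, -0.5, 0.4]
finger_gap: 85.9
grip_force: 0.0
time: 30.25
tool_pos: [640.9, 189.5, 279.5]
tcp_rot: [-180.0, -0.0, 102.8]
ft_force: [-0.1, -0.0, 0.6]
finger_gap: 85.3
grip_force: 0.0
nest [546.6 -19.7 101.3  48.8 -77.5]
p [640.9 189.5 279.4] rot [-180.     0.   103.3] wz total 0.015 then tx -1.851 ty -1.337 tz 0.194 gap 85.2 F 0.0 ft [ 0.2  0.3 -0.6] t 30.3
```

```bash
python3 -m jog '-0.4 -0.28 0 0 0 0.015 -1;-0.4 -0.28 0 0 0 0 -1;-0.4 -0.28 0 0 0 0 -1;-0.4 -0.28 0 0 0 0 -1;-0.25 -0.22 0 0 0 0 -1' 50
python3 -m jog '0 0 0.3 0 0 0 -1;0 0 0 0 0 0 -1'
python3 plan.py 549 -20 182 102.4
```

```text
time: 30.92
tool_pos: [546.7, -20.8, 279.6]
tcp_rot: [180.0, 0.0, 101.3]
ft_force: [-0.0, -0.6, -0.1]
finger_gap: 85.4
grip_force: 0.0
time: 31.18
tool_pos: [546.1, -19.2, 247.4]
tcp_rot: [-179.7, -0.1, 101.4]
ft_force: [-0.5, -0.7, 1.0]
finger_gap: 85.5
grip_force: 0.0
p [546.1 -19.2 247.4] rot [-1.797e+02 -1.000e-01  1.014e+02] wz total -0.017 then tx -0.014 ty 0.027 tz 0.654 gap 85.5 F 0.0 ft [-0.5 -0.7  1. ] t 31.175
```

```bash
python3 -m jog '0 0.025 0.3 0 0 -0.017 -1;0 0 0.3 0 0 0 -1;0 0 0.05 0 0 0 -1;0 0 0 0 0 0 -0.2;0 0 0 0 0 0 0.3'
python3 -m jog '0 0 0 0 0 0 1;0 0 0 0 0 0 1;0 0 0 0 0 0 1;0 0 0 0 0 0 1'
python3 -m jog '0 0 -0.1 0 0 0 1;0 0 -0.4 0 0 0 1;0 0 -0.4 0 0 0 1;0 0 0 0 0 0 1'
python3 plan.py 441.5 169.7 188 102.3
```

```text
time: 31.8
tool_pos: [550.9, -18.4, 186.4]
tcp_rot: [179.9, 0.0, 102.6]
ft_force: [3.4, -0.3, 7.9]
finger_gap: 51.6
grip_force: 6.6
time: 32.3
tool_pos: [551.1, -18.5, 186.8]
tcp_rot: [179.8, 0.1, 102.6]
ft_force: [-0.5, 0.9, 6.3]
finger_gap: 50.0
grip_force: 53.0
time: 32.8
tool_pos: [551.7, -18.7, 279.5]
tcp_rot: [179.6, 0.2, 102.6]
ft_force: [1.8, 0.7, -1.7]
finger_gap: 50.1
grip_force: 53.0
p [551.7 -18.7 279.5] rot [179.6   0.2 102.6] wz total 0.005 then tx 2.075 ty -0.675 tz 0.915 gap 50.1 F 53.0 ft [ 1.8  0.7 -1.7] t 32.8
```

```bash
python3 -m jog '0.3 -0.1 0 0 0 0 1;0.45 -0.15 0 0 0 0 1;0.45 -0.15 0 0 0 0 1;0.45 -0.14 0 0 0 0 1;0.42 -0.14 0 0 0 0 1'
python3 -m jog '0 0 0 0 0 0 1;0 0 0.4 0 0 0 1;0 0 0.3 0 0 0 1;0 0 0 0 0 0 1;0 0 0 0 0 0 1'
python3 plan.py 441 171.5 193 102.3
```

```text
time: 33.42
tool_pos: [436.9, 169.7, 273.7]
tcp_rot: [-179.9, -0.0, 102.6]
ft_force: [0.1, 0.2, -1.0]
finger_gap: 50.6
grip_force: 53.0
time: 34.05
tool_pos: [439.0, 168.4, 205.4]
tcp_rot: [180.0, 0.0, 102.6]
ft_force: [1.2, 0.4, -2.0]
finger_gap: 50.7
grip_force: 53.0
p [439.  168.4 205.4] rot [180.    0.  102.6] wz total 0.004 then tx 0.026 ty 0.026 tz 0.124 gap 50.7 F 53.0 ft [ 1.2  0.4 -2. ] t 34.05
```

Lower, release, retreat high and back to where the arm started so it is out of view.

```bash
python3 -m jog '0.026 0.026 0.08 0 0 0 1;0 0 0.04 0 0 0 1;0 0 0 0 0 0 1;0 0 0.01 0 0 0 1;0 0 0 0 0 0 1'
python3 -m jog '0 0 0 0 0 0 0;0 0 0 0 0 0 -0.5;0 0 0 0 0 0 -1;0 0 0 0 0 0 -1;0 0 -0.3 0 0 0 -1'
python3 -m jog '0 0 -0.5 0 0 0 -1;0 0 -0.5 0 0 0 -1;-0.5 0.1 0 0 0 0 -1;-0.5 0.1 0 0 0 0 -1;-0.5 0.1 0 0 0 0 -1'
python3 -m jog '-0.5 0 0 0 0 0 -1;-0.5 0 0 0 0 0 -1;-0.5 0 0 0 0 0 -1;-0.5 0 0 0 0 0 -1;-0.5 0 0 0 0 0 -1'
python3 -m jog '-0.5 -0.1 0 0 0 0 -1;-0.5 -0.1 0 0 0 0 -1;-0.5 -0.1 0 0 0 0 -1;-0.5 -0.1 0 0 0 0 -1;-0.5 -0.1 0 0 0 0 -1'
python3 m3.py
```

```text
time: 34.67
tool_pos: [440.7, 172.0, 192.8]
tcp_rot: [180.0, 0.0, 102.6]
ft_force: [-5.2, -1.2, 8.9]
finger_gap: 50.3
grip_force: 54.2
time: 35.3
tool_pos: [438.9, 171.4, 219.4]
tcp_rot: [-179.7, 0.0, 102.6]
ft_force: [-0.8, 0.2, 0.2]
finger_gap: 85.6
grip_force: 0.0
time: 35.92
tool_pos: [502.8, 30.7, 321.9]
tcp_rot: [180.0, 0.0, 102.6]
ft_force: [-0.3, 0.5, -0.6]
finger_gap: 85.5
grip_force: 0.0
time: 36.55
tool_pos: [557.1, -213.7, 321.4]
tcp_rot: [-180.0, -0.0, 102.6]
ft_force: [0.4, 0.5, 0.9]
finger_gap: 85.2
grip_force: 0.0
time: 37.17
tool_pos: [562.5, -468.5, 321.1]
tcp_rot: [-180.0, -0.0, 102.6]
ft_force: [0.2, -0.3, -0.2]
finger_gap: 85.1
grip_force: 0.0
gauge_pad [ 625.6 -222.2  136.    43.   -88.4]
counter_pad [632.6 185.4  83.5  82.1  86.2]
cup_pad [ 452.8 -223.8   83.9   83.7   88.9]
nest_pad [441.5 169.3 127.3  72.4 -77.6]
```

View pics/t3.png

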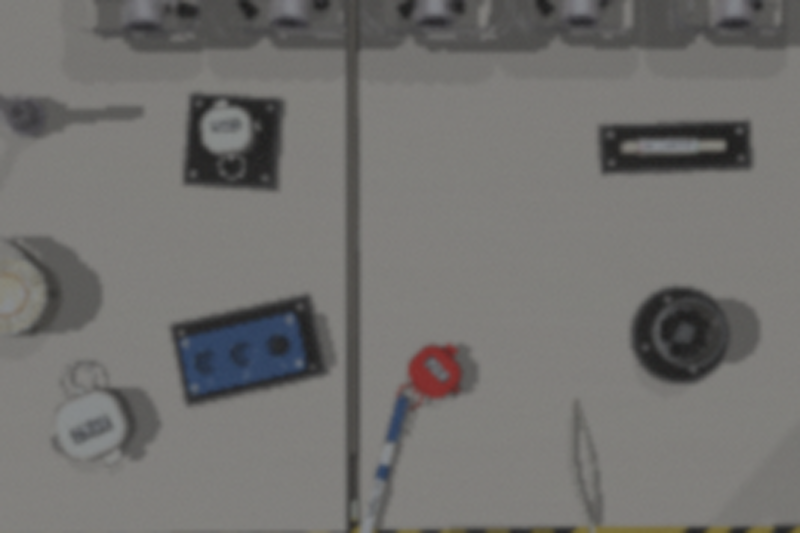

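```bash
python3 - <<'E'
from h import *
s=snapshot("top"); im=np.load("t3.npy"); hsv=cv2.cvtColor(im,cv2.COLOR_RGB2HSV); V=hsv[...,2]
def win(m,x0,y0,x1,y1):
    o=np.zeros_like(m); o[y0:y1,x0:x1]=m[y0:y1,x0:x1]; return o
b=win(((hsv[...,0]>95)&(hsv[...,0]<130)&(hsv[...,1]>90)).astype(np.uint8),148,190,219,246)
c=max(cv2.findContours(b,0,1)[0],key=cv2.contourArea); print("nest",rect(pts(s,c,30)))
g=win((V>95).astype(np.uint8),306,144,348,154); c=max(cv2.findContours(g,0,1)[0],key=cv2.contourArea); print("gauge",rect(pts(s,c,12)),cv2.boundingRect(c))
V2=lambda u,v,z:ray(s,100+u/2.963-.3,100+v/2.963-.3,z).round(1)
print("counter body",V2(228,131,28),"ring",V2(232,166,12))
K=4; G=cv2.resize(cv2.cvtColor(im,cv2.COLOR_RGB2GRAY)[190:240,305:358],None,fx=K,fy=K,interpolation=cv2.INTER_CUBIC)
G=cv2.createCLAHE(3,(2,2)).apply(G)
for x,y,r in cv2.HoughCircles(G,cv2.HOUGH_GRADIENT,1,8,param1=60,param2=10,minRadius=40,maxRadius=54)[0][:4]: print("rim",ray(s,x/K+305-.4,y/K+190-.4,54),r/K)
A=cv2.resize(cv2.convertScaleAbs(im[190:240,305:358],alpha=1.6),(420,396),interpolation=cv2.INTER_CUBIC)
sc=snapshot("scene"); u,v=proj(sc,(453,-223,25)).astype(int); print(u,v); B=cv2.resize(sc["img"][v-33:v+33,u-31:u+32],(378,396),interpolation=cv2.INTER_CUBIC)
cv2.imwrite("pics/cup.png",np.hstack([A,B])[:,:,::-1])
E
```

```text
nest [438.2 171.  106.4  53.  -77.6]
gauge [ 624.9 -219.6   92.7   11.    89.7] (310, 147, 35, 5)
counter body [638.1 185.8] ring [608.6 184.7]
rim [ 454.10859105 -220.87720339] 12.25
rim [ 448.394669   -208.46403311] 13.35
rim [ 443.16067423 -221.2785117 ] 11.975
rim [ 448.96932975 -218.82209816] 13.35
277 245
```

View pics/cup.png

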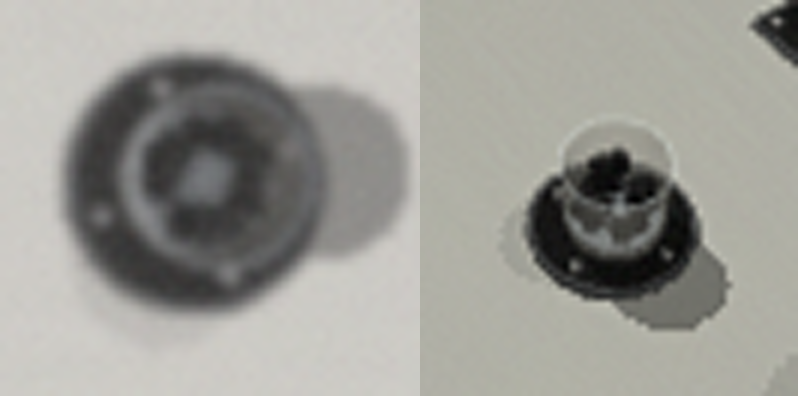

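All four tools check out within about 5 mm of their pad centres: nest about 4, cup about 5, gauge about 3, counter about 4. In the crops the cup stands upright on the round pad, with its rim at (218,178) and the pad centre at (195,182); most of that gap is parallax. Handing in.

```bash
python3 -c "
from bench import *
print(sense()['qd'].round(2)); print(hand_in())"
```

```text
[ 0.17 -0.25 -0.06 -0.08  0.04 -0.21]
the job is handed in; nothing more can be done
None
```

I put all four tools on their own pads and handed the job in; by my last camera check each was within about 5 mm of its pad's centre and flat, but the hand-in returned no verdict.

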